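Fit the upper roll into the bench roll stand

ROBOT

A 6-joint arm with a two-finger parallel gripper is mounted at the origin on the work surface. World frame = base frame: x ahead of the robot, y to its left, z up, the work surface at z = 0. Lengths are in m, angles in rad, forces in N, time in s.
With the tool pointing down it reaches from about 0.375 to 0.925 m from the base axis. Payload 5.7 kg.
Tool frame: the origin (TCP) lies at the very end of the fingers, on their centre line; the grasp point (between the pads) lies 19 mm behind it; z points along the fingers, y is the line along which they close (so a half turn about z gives the same grasp; the last joint's range is limited). The gripper opens to 88 mm and grips with 3 to 60 N. Pads are 20 mm wide; open, the fingers measure 115 mm over their backs; the gripper's body (75 mm by 178 mm) begins 61 mm behind the grasp point.
Start: joints at [-1.426, 0.359, 1.51, -0, 1.272, -0.115], TCP at [0.154, -0.58, 0.223] pointing down, gripper open.
Joint ranges: [-2.97, 2.97], [-1.01, 2.36], [0.21, 2.38], [-0.96, 4.11], [0.2, 2.71], [-2.98, 2.98]. Speed limits (rad/s): [2.39, 2.39, 3.14, 3.14, 3.14, 3.14].

INTERFACE

Orientations are given as a unit quaternion [x, y, z, w].
In Python, from rig import ctrl, cams gives the robot as it stands.
- The arm moves only by the shell command python3 -m jog 'ROWS' [OPENING] [FORCE]. ROWS is JSON, one flat list of numbers, 6 for each row, row after row: the shift along the tool's x, y, z in mm, then the turn, a rotation vector about the tool's x, y, z in rad. In form: [dx, dy, dz, wx, wy, wz, dx, dy, dz, wx, wy, wz, ...]. A call has 1 to 10 rows; each row shifts and turns the commanded pose from where the row before left it, along the tool's axes as they then stand; what a row does not reach is not made up. A row lasts 1/10 s, in which the tool goes at most 50 mm and 8.59 degrees, less where a joint would pass 70% of its speed; a pose out of reach is approached as far as the arm can. A call with a gripper value outside its range is refused whole. OPENING is the closure in counts, from 0 (fully open) to 255 (shut), set as the call begins (- or left out, the last holds). The fingers move at their own pace and stop on an object; FORCE is the grip in N (left out, the last holds). Time passes only in rows, so rows that do not move let the fingers close. It gives the time, the measured TCP pose, the force, the opening and the grip force at its end, in the units of the state.
- ctrl.sense(): the state, without advancing time (a new reading comes with each control period).
- cams.grab_frame(name): name is "side" or "top" or "wrist"; returns (picture, depth): 400x640x3 uint8, red, green, blue; 400x640 float32, m along the optical axis (not along the pixel's ray), 0 where there is no reading.
- cams.camera_model(name): a dict with "K" (3x3 intrinsics, pixels), "eye" and "attitude" of the camera in the world. Camera axes: x right, y down, z forward; pixel columns grow to the right and rows downward; lengths in m; the calibration is good to about 2 mm. The wrist camera is an equidistant fisheye: a pixel r from the principal point sees the ray r / f radians off the axis. A picture is of the moment at which its call begins: read the wrist's pose just before it. camera_model takes no time and is no camera call; for the wrist camera it gives the pose at the moment of the call.
- ctrl.hand_in(): hands the job in; it is judged then, once.
The state is a dict: "time": time; "qpos": joint angles; "joint_vel": joint speeds; "joint_efforts": joint torques, N m; "tcp_pos": TCP position; "orientation": TCP orientation; "force": force on the tool from outside, world axes, zero at the start; "ft_torque": the same for the moment, N m; "gripper_width": finger opening in m; "finger_force": force on a finger pad.
Only numpy, scipy, OpenCV 4.12 (cv2) and the standard library are available. Lean on these libraries where they do the work, as an engineer would, in place of code of your own. Each camera call takes 0.05 s, during which the arm holds its last target. There are 200 camera calls.

TASK

Take the loose roll off its wooden rest and lower its axle into the two open slots of the roll stand. Press it evenly down past the stiff side springs until both axle ends bear firmly on the slot floors at the same time, without ramming the soft brass floors, then let go and leave it fully home and level. Leave the bowl, hammer and tray where they are.

Things in the scene. Friction and masses are not known exactly. Their poses are not given: they have to be found in the camera images.
- roll: Loose upper roll: plain aluminium cylinder 40 mm in diameter, 84 mm long, on a 10 mm steel axle 134 mm long over all (25 mm stub each end), about 0.4 kg. Origin at its centre, on the axis; y along the axle. Both ends alike. It starts lying level with its stubs in the notches of the rest, axle centre 50 mm above the table.
- end0 (a point): Point on the roll's axle centreline, 53 mm from the roll's centre towards its -y end (the part of the stub that goes into a slot).
- end1 (a point): The same at the +y end.
- rest: Fixed wooden rest: base 70 x 130 x 12 mm, two uprights 10 mm thick, 44 mm wide, 57 mm high at y = -53 and +53 mm, each with a notch 13 mm wide, open at the top, in which the axle lies. The roll's body hangs free between them, 18 mm above the base. Origin under the middle of the base, on the table; y along the axle.
- stand: Fixed roll stand: steel base 110 x 150 x 12 mm, two grey slotted cheeks 70 mm wide (x), 12 mm thick (y), at y = -53 and +53 mm, tops 111 mm above the table, 94 mm free between them. A fixed lower roll lies between them, 32 mm diameter, top 48 mm up. A crank at +y, 32 mm up, reaches y = 111 mm. Origin under the middle of the base, on the table; y along the rolls.
- slot0 (a point): Middle of the slot at y = -53 mm, 85 mm above the table; axes as the stand's. Each slot is vertical, 14 mm wide, its open mouth bevelled to 26 mm. Its soft brass floor (floors_c0) is height-adjustable and not measured: 68 to 80 mm above the table, the same in both slots, rigid once set, so the axle's centre ends 73 to 85 mm up. Firm seating is 5 to 12 N on each floor; above 18 N it dents.
- slot1 (a point): The same in the slot at y = +53 mm (floor floors_c1). Either axle end may go into either slot.
- shoes0 (a point): Middle of the gap between the two sprung steel shoes in the slot at y = -53 mm, 98 mm above the table, level with their round tops. They leave 7 mm, and the axle pushes them apart (about 3 N each at first, 0.9 N per mm, up to 6 mm). Their friction resists the axle with some 3 to 6 N per end from an axle centre height of about 101 mm all the way down, and holds it wherever it is left; its weight alone does not seat it.
- shoes1 (a point): The same in the slot at y = +53 mm.
- bowl: Bystander: dark bowl 130 mm across, 55 mm high, standing beyond the work; origin under its middle.
- hammer: Bystander: hammer 240 mm long lying on the table; origin under its middle.
- tray: Bystander: small open grey tray 90 x 130 x 35 mm; origin under its middle.
There are look-alikes about, which are no part of the job. Leave any white look-alike of the stand alone.

How it is judged:
By the outcome, as a careful person would: the job done as asked, in the order asked, and still so for the second after the job is handed in, with the robot touching nothing.
It also fails if it takes over 48 s, if anything falls off the work surface, if the arm or the gripper's body presses on something with over 40 N, if the wrist force passes 120 N, or if a joint passes its speed limit or range.

## Working session

There is one attempt and no reset: what is moved stays moved. The work goes in short steps, Python scripts to look and compute and a shell command to move; the robot and the scene stay as the last step left them, time stands still between calls to the robot, and variables do not carry over. Pictures are saved under pics/ and viewed, at most 10 in all, crops included, and the job is handed in when it is done.

```bash
mkdir -p pics; ls; python3 - <<'E'
from rig import ctrl,cams
import cv2,numpy as np
for n in ("top","side"):
    p,d=cams.grab_frame(n); cv2.imwrite(f"pics/{n}0.png",p[:,:,::-1]); np.save(f"pics/{n}0.npy",d)
    m=cams.camera_model(n); print(n,{k:np.round(v,4).tolist() if not isinstance(v,str) else v for k,v in m.items()})
s=ctrl.sense(); print(s)
E
```

```text
pics
top {'K': [[414.8042, 0.0, 323.3044], [0.0, 414.8042, 202.872], [0.0, 0.0, 1.0]], 'eye': [0.4419, 0.0821, 1.3546], 'attitude': [-0.7038, 0.7098, -0.017, 0.0241]}
side {'K': [[374.2631, 0.0, 322.0813], [0.0, 374.2631, 200.3463], [0.0, 0.0, 1.0]], 'eye': [0.2446, 0.9696, 0.6374], 'attitude': [-0.1268, 0.8625, -0.4842, 0.0742]}
{'time': 0.1, 'qpos': array([-1.42615384e+00,  3.59440717e-01,  1.51124483e+00,  5.83082881e-06,
        1.27255088e+00, -1.15086542e-01]), 'joint_vel': array([ 1.51599716e-05, -2.09393086e-03, -2.25212609e-03, -1.94553307e-03,
       -1.33451373e-03, -1.46892963e-03]), 'joint_efforts': array([ 1.36500286e-03, -5.16355813e+01, -2.71407115e+01,  6.76952326e-02,
        2.77040340e-02, -2.37158935e-05]), 'tcp_pos': array([ 0.15400719, -0.5792814 ,  0.22191928]), 'orientation': array([ 9.91579224e-01,  1.29498905e-01, -9.35965092e-06, -8.21836275e-04]), 'force': array([ 0.20575816, -1.70827544,  0.06210424]), 'ft_torque': array([-0.00265097, -0.04860243, -0.07223077]), 'finger_force': 0.0, 'gripper_width': 0.08807741681163792}
```

View pics/top0.png

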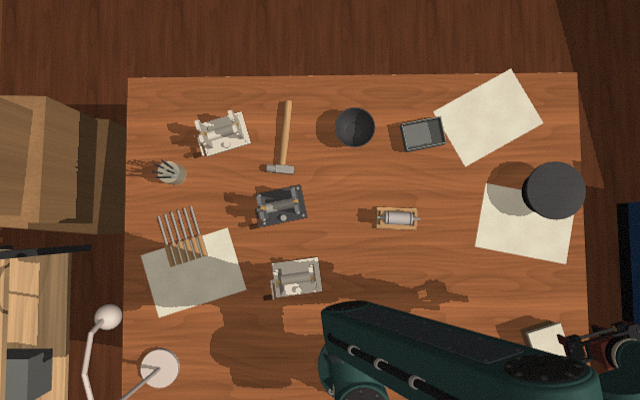

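View pics/side0.png

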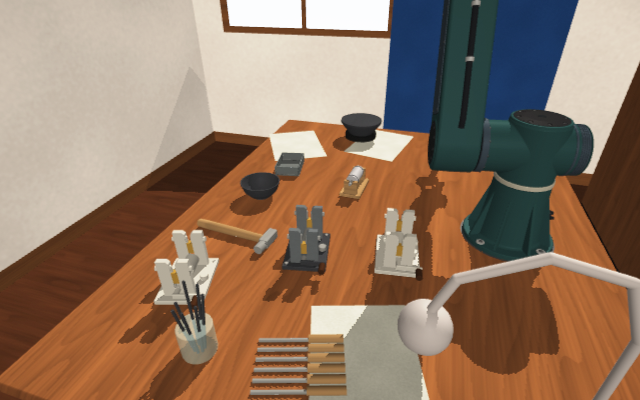

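Top view: dark stand at (280,206), with white look-alikes at (222,133) and (297,278). The roll on its rest is at (397,217). Next I measure both from the depth images.

```bash
cat > h.py <<'E'
import numpy as np
from scipy.spatial.transform import Rotation as R
from rig import ctrl,cams
def cloud(n,d):
    m=cams.camera_model(n);K=np.array(m["K"]);v,u=np.mgrid[:d.shape[0],:d.shape[1]]
    P=np.stack([(u-K[0,2])/K[0,0]*d,(v-K[1,2])/K[1,1]*d,d],-1)
    W=P@R.from_quat(m["attitude"]).as_matrix().T+np.array(m["eye"]); W[d==0]=np.nan
    return W
E
python3 - <<'E'
from h import *
import cv2
W=cloud("top",np.load("pics/top0.npy"))
def box(u0,u1,v0,v1,lo,hi):
    P=W[v0:v1,u0:u1].reshape(-1,3); return P[(P[:,2]>lo)&(P[:,2]<hi)]
def fit(P,t):
    r=cv2.minAreaRect(P[:,:2].astype(np.float32)*1000); print(t,len(P),np.round(P.mean(0),4),"z",P[:,2].min().round(4),P[:,2].max().round(4),np.round(r[0],1),np.round(r[1],1),round(r[2],2), np.round(cv2.boxPoints(r)[:3],0).tolist())
print("table z",np.nanmedian(W[225:250,320:370,2]))
S=box(240,320,175,240,.095,.125); fit(S,"cheeks")
fit(box(240,320,175,240,.007,.125),"stand all")
fit(box(240,320,175,240,.007,.02),"stand base")
fit(box(365,430,195,240,.06,.085),"rollbody")
fit(box(365,430,195,240,.007,.085),"rest all")
Wm=cloud("side",np.load("pics/side0.npy"))
P=Wm[195:275,275:340].reshape(-1,3);P=P[(P[:,2]>.1)&(P[:,2]<.125)];fit(P,"cheeks side")
P=Wm[160:200,335:375].reshape(-1,3);P=P[(P[:,2]>.06)&(P[:,2]<.09)];fit(P,"roll side")
P=Wm[160:200,335:375].reshape(-1,3);P=P[(P[:,2]>.008)&(P[:,2]<.09)];fit(P,"rest side")
E
```

```text
table z -0.0003206287680531661
cheeks 183 [0.5149 0.2329 0.1083] z 0.0952 0.1217 [514.1 232.7] [ 79.7 118.5] 11.35 [[463.0, 283.0], [487.0, 167.0], [565.0, 182.0]]
stand all 1642 [0.5099 0.2346 0.0346] z 0.007 0.1217 [509.9 238.4] [194.3 248.4] 1.66 [[409.0, 360.0], [416.0, 111.0], [611.0, 117.0]]
stand base 910 [0.5135 0.2257 0.012 ] z 0.007 0.0199 [509.9 238.4] [194.3 248.4] 1.66 [[409.0, 360.0], [416.0, 111.0], [611.0, 117.0]]
rollbody 299 [ 0.4706 -0.1394  0.0667] z 0.0601 0.0746 [ 471.2 -138.9] [115.4  37.4] 89.52 [[452.0, -196.0], [489.0, -197.0], [490.0, -81.0]]
rest all 884 [ 0.4697 -0.1364  0.0404] z 0.007 0.0746 [ 469.1 -143.9] [176.1 101.7] 69.87 [[391.0, -209.0], [487.0, -244.0], [547.0, -79.0]]
cheeks side 274 [0.5105 0.2408 0.1071] z 0.1 0.1125 [512.4 233.4] [ 70.  121.9] 11.28 [[466.0, 286.0], [490.0, 167.0], [559.0, 180.0]]
roll side 123 [ 0.466  -0.1316  0.0661] z 0.0601 0.0705 [ 468.1 -137.6] [88.9 32.9] 86.05 [[449.0, -181.0], [481.0, -183.0], [488.0, -94.0]]
rest side 573 [ 0.4618 -0.1169  0.0371] z 0.0081 0.0705 [ 467.2 -135.5] [129.7  68.9] 87.24 [[430.0, -199.0], [499.0, -202.0], [505.0, -72.0]]
```

```bash
python3 -m jog '[0,0,0,0,0,-0.141,0,0,0,0,0,-0.141,0,0,0,0,0,-0.141,0,0,0,0,0,-0.141,0,0,0,0,0,-0.141,0,0,0,0,0,-0.141,0,0,0,0,0,-0.141,0,0,0,0,0,-0.141,0,0,0,0,0,-0.139,0,0,0,0,0,0]' 0 60; python3 -m jog '[36,24,0,0,0,0,41,27,0,0,0,0,41,27,0,0,0,0,41,27,0,0,0,0,41,27,0,0,0,0,41,27,0,0,0,0,41,27,0,0,0,0,41,27,0,0,0,0,41,27,0,0,0,0,41,27,0,0,0,0]'; python3 -m jog '[36,24,0,0,0,0,19,9,0,0,0,0,0,0,0,0,0,0]'
python3 - <<'E'
from h import *
import cv2
s=ctrl.sense(); m=cams.camera_model("wrist"); p,d=cams.grab_frame("wrist"); cv2.imwrite("pics/w1.png",p[:,:,::-1]); np.save("pics/w1.npy",d)
print(m, s["tcp_pos"],s["orientation"])
E
```

```text
time: 1.1
tcp_pos: [0.1541, -0.5795, 0.2222]
orientation: [0.722, 0.692, 0.0, -0.0]
force: [-0.1, 1.4, -0.8]
gripper_width: 0.088
finger_force: 0.0
time: 2.1
tcp_pos: [0.4395, -0.1851, 0.2227]
orientation: [0.724, 0.69, 0.0, 0.0]
force: [1.1, -0.9, -0.1]
gripper_width: 0.0877
finger_force: 0.0
time: 2.4
tcp_pos: [0.475, -0.1311, 0.2225]
orientation: [0.722, 0.691, 0.0, -0.0]
force: [-0.5, -0.1, 0.0]
gripper_width: 0.0876
finger_force: 0.0
{'K': array([[309.70691629,   0.        , 317.92088051],
       [  0.        , 309.70691629, 200.76320926],
       [  0.        ,   0.        ,   1.        ]]), 'eye': array([ 0.47966365, -0.05072431,  0.38379543]), 'attitude': array([ 0.98874285, -0.02229999, -0.00318817,  0.14791928])} [ 0.47501415 -0.13106682  0.22250977] [ 7.22440853e-01  6.91432576e-01  3.41249481e-04 -2.99586619e-04]
```

View pics/w1.png

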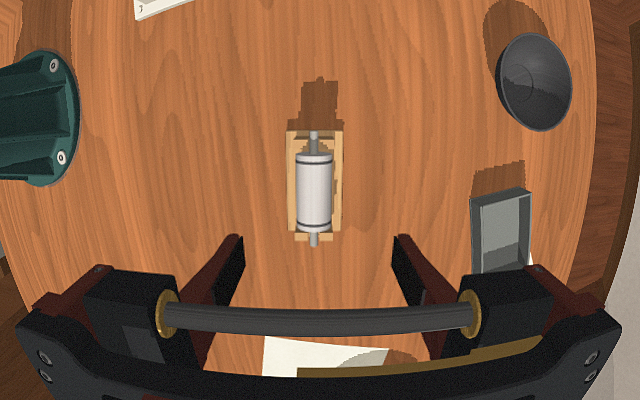

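Wrist view: the roll's axle runs from (313,131) to (313,246) and its body from (314,153) to (314,231). I project these points and check them against the known lengths.

```bash
cat >> h.py <<'E'
def fish(m,uv,z):
    K=np.array(m["K"]);uv=np.atleast_2d(uv).astype(float);a=(uv-K[:2,2])/K[0,0];r=np.linalg.norm(a,axis=1,keepdims=True)
    D=np.c_[a/np.maximum(r,1e-9)*np.sin(r),np.cos(r)]@R.from_quat(m["attitude"]).as_matrix().T
    e=np.array(m["eye"]);return e+D*((z-e[2])/D[:,2])[:,None]
def fishcloud(m,d):
    K=np.array(m["K"]);v,u=np.mgrid[:400,:640];a=np.stack([(u-K[0,2]),(v-K[1,2])],-1)/K[0,0];r=np.linalg.norm(a,axis=-1,keepdims=True)
    D=np.concatenate([a/np.maximum(r,1e-9)*np.sin(r),np.cos(r)],-1);P=D/np.maximum(D[...,2:],.05)*d[...,None]
    W=P@R.from_quat(m["attitude"]).as_matrix().T+np.array(m["eye"]);W[d==0]=np.nan;return W
E
python3 - <<'E'
from h import *
import cv2
m=cams.camera_model("wrist");d=np.load("pics/w1.npy");p=cv2.imread("pics/w1.png")
W=fishcloud(m,d)
print("table",np.nanmedian(W[300:320,260:380,2]),np.nanmedian(W[150:200,360:400,2]))
A=fish(m,[[313,131],[313,246]],.053);print("axle",A.round(4),np.linalg.norm(A[1]-A[0]),A.mean(0))
B=fish(m,[[314,153],[314,231]],.06);print("body",B.round(4),np.linalg.norm(B[1]-B[0]),B.mean(0))
# body edges by saturation per row
hsv=cv2.cvtColor(p,cv2.COLOR_BGR2HSV)
C=[]
for v in range(166,222,3):
    q=np.where(hsv[v,285:345,1]<70)[0]+285; C.append([(q.min()+q.max())/2,v])
    if v%9==4: print(v,q.min(),q.max())
C=np.array(C);X=fish(m,C,.052);c=np.polyfit(X[:,1],X[:,0],1);print("axis x at y=-.138",np.polyval(c,-.138),"yaw",-np.degrees(np.arctan(c[0])))
P=W[125:250,280:350].reshape(-1,3);P=P[(P[:,2]>.064)];print(len(P),P.mean(0),P[:,2].max());c=np.polyfit(P[:,1],P[:,0],1);print(np.polyval(c,-.138),-np.degrees(np.arctan(c[0])),P[:,1].min(),P[:,1].max())
E
```

```text
table 0.3144877930608625 -0.0008904528317396632
axle [[ 0.4726 -0.0758  0.053 ]
 [ 0.466  -0.2089  0.053 ]] 0.13322730058891974 [ 0.46927184 -0.14231848  0.053     ]
body [[ 0.4726 -0.0986  0.06  ]
 [ 0.4683 -0.1868  0.06  ]] 0.08832219669174808 [ 0.47049047 -0.14268985  0.06      ]
166 296 331
175 296 331
184 296 331
193 296 331
202 296 330
211 297 330
220 297 330
axis x at y=-.138 0.4700372628683321 yaw -2.9268709396016455
1828 [ 0.47016307 -0.13983793  0.06737405] 0.07100948068688828
0.4702404639239414 -2.4111649728703903 -0.18431018700425422 -0.09925228514486191
```

```bash
python3 -m jog '[-5,-2,40,0,0,0,-5.6,-2.4,40,0,0,0,0,0,40,0,0,0,0,0,40,0,0,0,0,0,20,0,0,0,0,0,11,0,0,0,0,0,0,0,0,0,0,0,0,0,0,0]' 0 60; python3 -m jog '[0,0,0,0,0,0,0,0,0,0,0,0,0,0,0,0,0,0,0,0,0,0,0,0,0,0,0,0,0,0,0,0,0,0,0,0,0,0,0,0,0,0,0,0,0,0,0,0]' 255 60
```

```text
time: 3.25
tcp_pos: [0.4696, -0.1447, 0.0323]
orientation: [0.723, 0.691, 0.0, 0.0]
force: [0.6, -0.4, 1.1]
gripper_width: 0.0877
finger_force: 0.0
time: 4.05
tcp_pos: [0.4692, -0.1438, 0.0317]
orientation: [0.722, 0.691, 0.0, -0.0]
force: [0.1, 0.0, 0.8]
gripper_width: 0.0389
finger_force: 60.0
```

```bash
python3 -m jog '[0,0,-5,0,0,0,0,0,-15,0,0,0,0,0,-30,0,0,0,0,0,-40,0,0,0,0,0,-40,0,0,0,0,0,-20,0,0,0,0,0,0,0,0,0]'; python3 -m jog '[20,1,0,0,0,0,40,3,0,0,0,0,45,3.5,0,0,0,0,45,3.5,0,0,0,0,45,3.5,0,0,0,0,45,3.5,0,0,0,0,45,3.5,0,0,0,0,43,3,0,0,0,0,30,2,0,0,0,0,20,1,0,0,0,0]'; python3 -m jog '[0,0,0,0,0,-0.12,0,0,0,0,0,-0.12,0,0,0,0,0,0,0,0,0,0,0,0]'
python3 - <<'E'
from h import *
import cv2
s=ctrl.sense(); m=cams.camera_model("wrist"); p,d=cams.grab_frame("wrist"); cv2.imwrite("pics/w2.png",p[:,:,::-1]); np.save("pics/w2.npy",d)
import pickle;pickle.dump((m,s),open("pics/w2.pkl","wb"))
W=fishcloud(m,d)
print(s["tcp_pos"],s["orientation"],s["force"],m["eye"])
E
```

```text
time: 4.75
tcp_pos: [0.4709, -0.1447, 0.1845]
orientation: [0.723, 0.691, 0.001, 0.003]
force: [0.4, -0.1, -3.8]
gripper_width: 0.039
finger_force: 60.0
time: 5.75
tcp_pos: [0.5118, 0.2346, 0.1793]
orientation: [0.722, 0.692, -0.001, -0.001]
force: [0.2, 0.2, -4.1]
gripper_width: 0.0389
finger_force: 60.0
time: 6.15
tcp_pos: [0.5122, 0.2321, 0.1801]
orientation: [0.636, 0.772, -0.001, -0.001]
force: [-0.0, -0.3, -2.8]
gripper_width: 0.0389
finger_force: 60.0
[0.51220904 0.23214209 0.18010231] [ 0.63579935  0.77185302 -0.00119442 -0.00082056] [-0.03012085 -0.30968519 -2.81215866] [0.49828736 0.31135425 0.34131068]
```

View pics/w2.png

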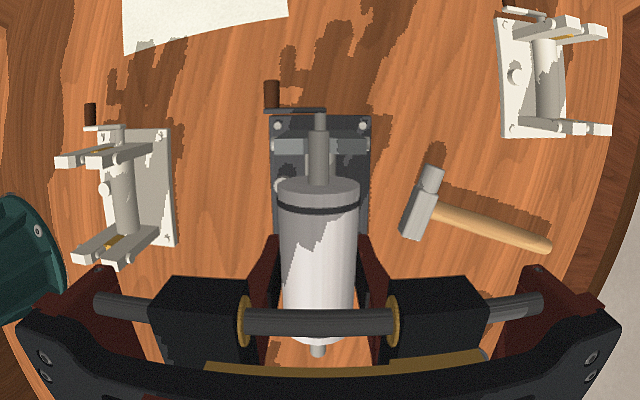

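Wrist view: the roll is held level, with its near stub at (319,115). The +y cheek's two halves are at (283,146) and (352,145), on either side of the stub. I enlarge this for detail.

```bash
python3 - <<'E'
import cv2
p=cv2.imread("pics/w2.png")[95:220,250:390]; cv2.imwrite("pics/w2c.png",cv2.resize(p,None,fx=4.5,fy=4.5,interpolation=cv2.INTER_CUBIC))
E
```

```text
(no output)
```

View pics/w2c.png

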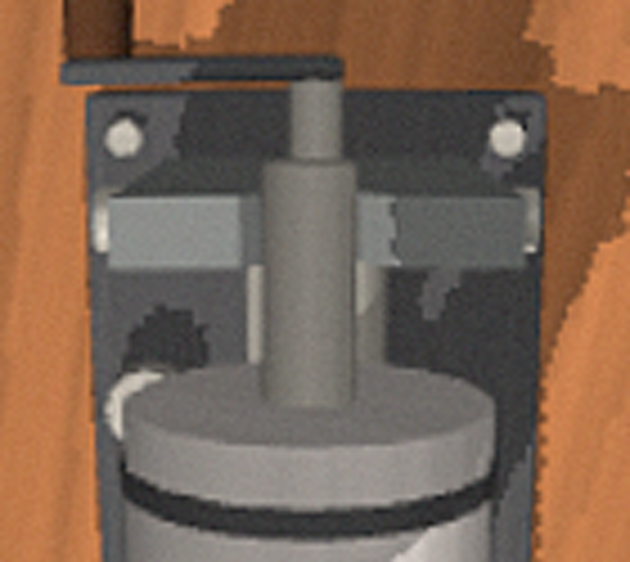

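```bash
python3 - <<'E'
from h import *
import pickle
m,s=pickle.load(open("pics/w2.pkl","rb"))
f=lambda c:np.array(c)/4.5+[250-.4,95-.4]
th=2*np.arctan2(s["orientation"][1],s["orientation"][0]);print(np.degrees(th))
T=s["tcp_pos"]
C=fish(m,[f([108,231]),f([526,231])],.111);print("cheek outer",C.round(4),np.linalg.norm(C[1]-C[0])); v=C[1]-C[0];yaw=np.degrees(np.arctan2(v[1],v[0]));print("yaw",yaw)
mid=C.mean(0);a=np.radians(11.3);ys=np.array([-np.sin(a),np.cos(a)]);print("cheek+ mid",mid,"stand centre",mid[:2]-.053*ys)
A=fish(m,[f([310,162]),f([307.5,395])],.199);print("axle",A.round(4)); v=A[0]-A[1];print("axle yaw",np.degrees(np.arctan2(-v[0],v[1])),np.linalg.norm(v))
a=np.radians(11.05);ya=np.array([-np.sin(a),np.cos(a)]);E=fish(m,[f([310,162])],.204)[0];print("end",E,"roll centre",A[0,:2]-.067*ya, E[:2]-.067*ya,T)
d=np.load("pics/w2.npy");W=fishcloud(m,d)
P=W[136:157,270:372].reshape(-1,3);P=P[(P[:,2]>.1)&(P[:,2]<.122)];print("cheek cloud",len(P),P.mean(0),"mid",)
import cv2;print(cv2.minAreaRect((P[:,:2]*1000).astype(np.float32)))
Q=W[125:178,305:335].reshape(-1,3);Q=Q[(Q[:,2]>.19)];print("stub",len(Q),Q[:,2].max(),cv2.minAreaRect((Q[:,:2]*1000).astype(np.float32)))
E
```

```text
101.04130849418642
cheek outer [[0.4703 0.2777 0.111 ]
 [0.5388 0.291  0.111 ]] 0.06972768823422452
yaw 11.037386936740019
cheek+ mid [0.5045546  0.28432989 0.111     ] stand centre [0.51493974 0.23235732]
axle [[0.5001 0.3013 0.199 ]
 [0.5045 0.2773 0.199 ]]
axle yaw 10.377935584904002 0.02443707422776366
end [0.5000601  0.30166313 0.204     ] roll centre [0.51296625 0.2355524 ] [0.5129017  0.23590529] [0.51220904 0.23214209 0.18010231]
cheek cloud 1157 [0.50482824 0.28443121 0.1093466 ] mid
((504.8604736328125, 284.1166687011719), (70.31208801269531, 12.552618026733398), 11.009828567504883)
stub 988 0.20443234154608958 ((501.744140625, 290.3996887207031), (9.907584190368652, 22.624042510986328), 11.420503616333008)
```

```bash
python3 -m jog '[-2,1,15,0,0,0,-1.4,0.9,25,0,0,0,0,0,15,0,0,0,0,0,7,0,0,0,0,0,0,0,0,0,0,0,0,0,0,0]'
python3 - <<'E'
from h import *
import cv2
s=ctrl.sense(); m=cams.camera_model("wrist"); p,d=cams.grab_frame("wrist"); cv2.imwrite("pics/w3.png",p[:,:,::-1])
W=fishcloud(m,d);P=W[80:200,255:390].reshape(-1,3)
a=np.radians(11.05);o=np.array([.5147,.2323]);X=(P[:,:2]-o)@np.array([[np.cos(a),-np.sin(a)],[np.sin(a),np.cos(a)]]);X=np.c_[X,P[:,2]]*1000
c=X[(X[:,2]>104)&(X[:,2]<116)&(abs(X[:,1]-53)<9)&(abs(X[:,0])>12)&(abs(X[:,0])<40)];print("cheek",len(c),c.min(0),c.max(0),c[:,2].mean())
q=X[(X[:,2]>124)&(abs(X[:,0])<9)&(X[:,1]>43)&(X[:,1]<75)];print("stub",len(q),q.min(0),q.max(0))
t=q[(abs(q[:,0]-q[:,0].mean())<2.5)];print("slope z/y, x/y",np.polyfit(t[:,1],t[:,2],1),np.polyfit(q[:,1],q[:,0],1))
print(s["tcp_pos"],s["orientation"],s["force"],s["ft_torque"])
E
```

```text
time: 6.8
tcp_pos: [0.5163, 0.2296, 0.1202]
orientation: [0.635, 0.773, 0.0, 0.0]
force: [0.5, -0.4, -3.2]
gripper_width: 0.0392
finger_force: 60.0
cheek 1787 [-33.84013947  46.19524096 106.17678239] [ 34.96309432  58.90077342 112.04046435] 109.9979190077204
stub 1105 [ -3.24709368  43.00149905 136.21965654] [  6.7417855   67.56747119 144.13818829]
slope z/y, x/y [-3.38751264e-02  1.43822278e+02] [-0.00647288  2.34354784]
[0.5162742  0.22963104 0.12015454] [6.34868044e-01 7.72620497e-01 3.37487751e-04 1.45300965e-04] [ 0.54146218 -0.43033176 -3.19195928] [-0.076542   -0.1117754  -0.00880463]
```

```bash
python3 -m jog '[0,-1.3,0,0,0,0,0,0,0,0,0,0,0,0,0,0,0,0]' | head -3
cat > tilt.py <<'E'
from h import *
import cv2,sys
a=np.radians(11.05);o=np.array([.5147,.2323]);Rm=np.array([[np.cos(a),-np.sin(a)],[np.sin(a),np.cos(a)]])
def tf(W):
    P=W.reshape(-1,3);P=P[~np.isnan(P[:,0])];return np.c_[(P[:,:2]-o)@Rm,P[:,2]]*1000
s=ctrl.sense();za=s["tcp_pos"][2]*1000+19;print(s["tcp_pos"],s["force"],s["ft_torque"])
for n in sys.argv[1:]:
    m=cams.camera_model(n);p,d=cams.grab_frame(n);cv2.imwrite(f"pics/{n}_t{s['time']:.2f}.png",p[:,:,::-1])
    X=tf(fishcloud(m,d) if n=="wrist" else cloud(n,d))
    for lab,lo,hi,r in (("stub+",45,66,5),("body",-40,40,20),("stub-",-66,-45,5)):
        q=X[(X[:,1]>lo)&(X[:,1]<hi)&(abs(X[:,0]-.7)<r+4)&(abs(X[:,2]-za)<r+7)&(X[:,2]>za-2)]
        if len(q)<15: print(n,lab,len(q));continue
        # least-squares cylinder axis: x=a+b y, z=c+e y, radius r
        from scipy.optimize import least_squares
        y=q[:,1]-(lo+hi)/2
        f=least_squares(lambda v:np.hypot(q[:,0]-v[0]-v[1]*y,q[:,2]-v[2]-v[3]*y)-r,[0,0,za,0],loss="soft_l1").x
        print(n,lab,len(q),"x %.2f z %.2f slopes x %.4f z %.4f"%(f[0],f[2],f[1],f[3]),"yrange",q[:,1].min().round(1),q[:,1].max().round(1))
    c=X[(X[:,2]>107)&(X[:,2]<115)&(abs(abs(X[:,1])-53)<8)&(abs(X[:,0])>14)&(abs(X[:,0])<42)]
    for g in (1,-1):
        k=c[c[:,1]*g>0]
        if len(k)>10: print(n,"cheek",g,len(k),"x",k[:,0].min().round(1),k[:,0].max().round(1),"y",k[:,1].min().round(1),k[:,1].max().round(1),"z",np.median(k[:,2]).round(2))
E
python3 tilt.py wrist side top
```

```text
time: 7.15
tcp_pos: [0.5148, 0.2294, 0.1202]
orientation: [0.635, 0.773, 0.0, 0.0]
[0.51475266 0.22943419 0.12016997] [ 0.30542167 -0.87144489 -3.70540361] [-0.05726334 -0.11032442 -0.04167465]
wrist stub+ 933 x 0.45 z 137.38 slopes x -0.0002 z -0.0025 yrange 45.0 66.0
wrist body 9848 x 0.41 z 137.43 slopes x 0.0017 z -0.0023 yrange -40.0 40.0
wrist stub- 163 x 0.41 z 137.63 slopes x 0.0053 z 0.0226 yrange -65.9 -55.2
wrist cheek 1 1610 x -35.3 35.1 y 46.3 58.9 z 110.15
wrist cheek -1 71 x -26.5 28.0 y -51.9 -46.7 z 110.01
side stub+ 23 x -1.42 z 137.61 slopes x -0.0301 z -0.0800 yrange 45.2 62.9
side body 302 x -1.03 z 137.49 slopes x 0.0010 z 0.0036 yrange -39.9 40.0
side stub- 0
side cheek 1 74 x -36.9 33.0 y 46.3 61.0 z 110.07
side cheek -1 16 x -36.7 -24.9 y -58.0 -45.2 z 110.13
top stub+ 0
top body 0
top stub- 25 x 0.11 z 139.12 slopes x -0.0457 z -0.1578 yrange -65.7 -45.2
top cheek -1 52 x -35.0 34.8 y -58.8 -47.0 z 110.91
```

```bash
python3 -m jog '[0,-0.5,10,0,0,0,0,0,14,0,0,0,0,0,8,0,0,0,0,0,2,0,0,0,0,0,0,0,0,0,0,0,0,0,0,0]'; python3 -m jog '[0,0,1,0,0,0,0,0,2,0,0,0,0,0,2,0,0,0,0,0,2,0,0,0,0,0,2,0,0,0,0,0,2,0,0,0,0,0,1,0,0,0,0,0,0,0,0,0]'; python3 tilt.py wrist
```

```text
time: 7.9
tcp_pos: [0.5144, 0.2294, 0.0859]
orientation: [0.635, 0.773, 0.0, 0.0]
force: [0.1, 0.2, -3.8]
gripper_width: 0.0391
finger_force: 60.0
time: 8.7
tcp_pos: [0.5146, 0.2295, 0.0744]
orientation: [0.635, 0.773, 0.001, 0.0]
force: [-1.2, -0.5, 3.7]
gripper_width: 0.0392
finger_force: 60.0
[0.51458411 0.22947825 0.0743799 ] [-1.16366736 -0.52386271  3.69653982] [0.00431069 0.05330867 0.00199507]
wrist stub+ 1317 x 0.20 z 92.24 slopes x 0.0194 z -0.0460 yrange 45.0 66.0
wrist body 9835 x 0.24 z 91.64 slopes x 0.0006 z -0.0017 yrange -40.0 40.0
wrist stub- 250 x 1.44 z 100.71 slopes x 0.1114 z 0.9541 yrange -65.8 -46.6
wrist cheek 1 2798 x -35.4 35.3 y 46.0 58.9 z 110.16
wrist cheek -1 957 x -30.0 30.7 y -60.4 -46.2 z 110.0
```

```bash
python3 -m jog '[0,0,1,0,0,0,0,0,1,0,0,0,0,0,1,0,0,0,0,0,1,0,0,0,0,0,1,0,0,0,0,0,1,0,0,0]'; for i in 1 2; do python3 -m jog '[0,0,0.5,0,0,0,0,0,0.5,0,0,0]'|grep -E 'tcp|force:'; done
```

```text
time: 9.35
tcp_pos: [0.5147, 0.2294, 0.0682]
orientation: [0.635, 0.773, 0.001, 0.0]
force: [-1.8, 0.6, 4.7]
gripper_width: 0.0388
finger_force: 60.0
tcp_pos: [0.5147, 0.2294, 0.0672]
force: [-1.2, 0.1, 5.6]
finger_force: 60.0
tcp_pos: [0.5147, 0.2294, 0.0662]
force: [-0.8, -1.0, 5.0]
finger_force: 60.0
```

```bash
cat > ok.py <<'E'
import sys
from rig import ctrl
s=ctrl.sense();print("z %.4f F"%s["tcp_pos"][2],s["force"].round(1),"M",s["ft_torque"].round(2),flush=True);sys.exit(s["force"][2]>9.0)
E
python3 -m jog '[0,0,0.4,0,0,0]'>/dev/null; python3 ok.py && python3 -m jog '[0,0,0.4,0,0,0]'>/dev/null && python3 ok.py && python3 -m jog '[0,0,0.4,0,0,0]' >/dev/null && python3 ok.py && python3 -m jog '[0,0,0.4,0,0,0]' >/dev/null && python3 ok.py && python3 -m jog '[0,0,0.4,0,0,0]' >/dev/null && python3 ok.py && python3 -m jog '[0,0,0.4,0,0,0]' >/dev/null && python3 ok.py && python3 -m jog '[0,0,0.4,0,0,0]' >/dev/null && python3 ok.py && python3 -m jog '[0,0,0.4,0,0,0]' >/dev/null && python3 ok.py
```

```text
z 0.0658 F [-1.   0.   4.8] M [-0.03  0.09 -0.01]False
```

```bash
sed -i 's/sys.exit(\(.*\))$/sys.exit(int(\1))/' ok.py
python3 -m jog '[0,0,0.4,0,0,0]'>/dev/null; python3 ok.py && python3 -m jog '[0,0,0.4,0,0,0]'>/dev/null && python3 ok.py && python3 -m jog '[0,0,0.4,0,0,0]' >/dev/null && python3 ok.py && python3 -m jog '[0,0,0.4,0,0,0]' >/dev/null && python3 ok.py && python3 -m jog '[0,0,0.4,0,0,0]' >/dev/null && python3 ok.py && python3 -m jog '[0,0,0.4,0,0,0]' >/dev/null && python3 ok.py && python3 -m jog '[0,0,0.4,0,0,0]' >/dev/null && python3 ok.py && python3 -m jog '[0,0,0.4,0,0,0]' >/dev/null && python3 ok.py
```

```text
z 0.0654 F [-0.6 -0.2  5.4] M [-0.04  0.06 -0.04]
z 0.0650 F [-0.5 -0.7  5.5] M [-0.09  0.05  0.03]
z 0.0646 F [-1.  -0.2  5.4] M [-0.02  0.01  0.06]
z 0.0642 F [-1.9 -0.7  5.6] M [-0.06  0.03  0.04]
z 0.0638 F [-1.2 -0.3  5.3] M [-0.05  0.1   0.02]
z 0.0634 F [-0.9 -0.3  4.8] M [-0.02  0.08  0.01]
z 0.0630 F [-1.3 -0.4  5.1] M [-0.07  0.11  0.01]
z 0.0626 F [-1.2 -1.5  5.7] M [-0.04  0.04  0.01]
```

```bash

python3 -m jog '[0,0,0.4,0,0,0]'>/dev/null; python3 ok.py && python3 -m jog '[0,0,0.4,0,0,0]'>/dev/null && python3 ok.py && python3 -m jog '[0,0,0.4,0,0,0]' >/dev/null && python3 ok.py && python3 -m jog '[0,0,0.4,0,0,0]' >/dev/null && python3 ok.py && python3 -m jog '[0,0,0.4,0,0,0]' >/dev/null && python3 ok.py && python3 -m jog '[0,0,0.4,0,0,0]' >/dev/null && python3 ok.py && python3 -m jog '[0,0,0.4,0,0,0]' >/dev/null && python3 ok.py && python3 -m jog '[0,0,0.4,0,0,0]' >/dev/null && python3 ok.py && python3 -m jog '[0,0,0.4,0,0,0]' >/dev/null && python3 ok.py && python3 -m jog '[0,0,0.4,0,0,0]' >/dev/null && python3 ok.py && python3 -m jog '[0,0,0.4,0,0,0]' >/dev/null && python3 ok.py && python3 -m jog '[0,0,0.4,0,0,0]' >/dev/null && python3 ok.py
```

```text
z 0.0622 F [-0.4 -0.3  4.9] M [-0.1   0.06  0.08]
z 0.0618 F [-0.3 -0.5  6. ] M [-0.03  0.03  0.03]
z 0.0614 F [-1.8  0.5  5.3] M [-0.06  0.09  0.02]
z 0.0610 F [-0.3 -0.   5.1] M [-0.09  0.02  0.03]
z 0.0606 F [-0.8  0.2  5. ] M [-0.09  0.07  0.02]
z 0.0602 F [-1. -0.  5.] M [ 0.01 -0.02  0.04]
z 0.0598 F [-1.5 -0.3  6. ] M [-0.04  0.02  0.04]
z 0.0594 F [-0.5 -0.7  4.7] M [-0.08  0.05  0.02]
z 0.0592 F [-2.1  0.2 10.9] M [-0.14  0.3  -0.04]
```

```bash
sed -i 's/>9.0/>18.0/' ok.py
python3 -m jog '[0,0,0.15,0,0,0,0,0,0,0,0,0]'>/dev/null; python3 ok.py && python3 -m jog '[0,0,0.15,0,0,0,0,0,0,0,0,0]'>/dev/null && python3 ok.py && python3 -m jog '[0,0,0.15,0,0,0,0,0,0,0,0,0]'>/dev/null && python3 ok.py; python3 tilt.py wrist
```

```text
z 0.0592 F [-1.3  0.5  8.9] M [-0.1   0.17  0.01]
z 0.0592 F [-2.9 -0.6 10.5] M [-0.13  0.3  -0.03]
z 0.0592 F [-2.3 -0.8 11.6] M [-0.22  0.34 -0.  ]
[0.51472012 0.22943137 0.05924186] [-2.32603893 -0.80363647 11.56370989] [-0.22219104  0.34457612 -0.00162475]
wrist stub+ 1081 x 0.37 z 76.71 slopes x 0.0053 z 0.0011 yrange 45.0 66.0
wrist body 9857 x 0.33 z 76.52 slopes x 0.0005 z -0.0013 yrange -40.0 40.0
wrist stub- 238 x 0.38 z 83.38 slopes x 0.0425 z 0.8576 yrange -66.0 -46.9
wrist cheek 1 3615 x -35.3 35.4 y 46.3 58.9 z 110.14
wrist cheek -1 32 x -26.6 28.0 y -47.6 -45.4 z 107.41
```

```bash
sed -i 's/>18.0/>20.0/' ok.py
python3 -m jog '[0,0,0.3,0,0,0,0,0,0,0,0,0]'>/dev/null; python3 ok.py && python3 -m jog '[0,0,0.3,0,0,0,0,0,0,0,0,0]'>/dev/null && python3 ok.py && python3 -m jog '[0,0,0.2,0,0,0,0,0,0,0,0,0]'>/dev/null && python3 ok.py&& python3 -m jog '[0,0,0.2,0,0,0,0,0,0,0,0,0]'>/dev/null && python3 ok.py
```

```text
z 0.0592 F [-3.8 -1.  13.8] M [-0.17  0.47  0.02]
z 0.0592 F [-4.4 -1.6 17.4] M [-0.21  0.56 -0.01]
z 0.0591 F [-4.3 -1.6 18.6] M [-0.26  0.64  0.02]
z 0.0591 F [-4.5 -1.4 19.7] M [-0.27  0.73  0.01]
```

```bash
python3 -m jog '[0,0,0.15,0,0,0,0,0,0,0,0,0,0,0,0,0,0,0]'>/dev/null; python3 ok.py; python3 -m jog '[0,0,0,0,0,0,0,0,0,0,0,0,0,0,0,0,0,0,0,0,0,0,0,0,0,0,0,0,0,0,0,0,0,0,0,0]' 0; python3 tilt.py wrist
```

```text
z 0.0591 F [-5.2 -1.1 21.8] M [-0.28  0.71 -0.02]
time: 13.9
tcp_pos: [0.5139, 0.2292, 0.0566]
orientation: [0.635, 0.773, -0.0, -0.0]
force: [0.4, -0.3, -0.2]
gripper_width: 0.083
finger_force: 0.0
[0.5139383  0.22920668 0.05664909] [ 0.35736123 -0.31690974 -0.18915744] [-0.00340156 -0.08253294  0.02325755]
wrist stub+ 1118 x 0.23 z 76.71 slopes x 0.0093 z 0.0053 yrange 45.0 65.9
wrist body 8930 x 0.25 z 76.44 slopes x 0.0006 z 0.0005 yrange -40.0 40.0
wrist stub- 175 x -0.80 z 78.81 slopes x -0.1182 z 0.3367 yrange -65.8 -49.0
wrist cheek 1 3737 x -35.3 35.2 y 46.1 58.9 z 110.15
wrist cheek -1 248 x -34.9 -15.6 y -50.5 -45.9 z 109.34
```

```bash
python3 -m jog '[0,0,-5,0,0,0,0,0,-15,0,0,0,0,0,-30,0,0,0,0,0,-40,0,0,0,0,0,-40,0,0,0,0,0,-30,0,0,0,0,0,-10,0,0,0,0,0,0,0,0,0,0,0,0,0,0,0]'; python3 - <<'E'
import cv2,numpy as np
from h import *
from tilt import tf
m=cams.camera_model("wrist");p,d=cams.grab_frame("wrist");t,_=cams.grab_frame("side")
cv2.imwrite("pics/fin.png",np.hstack([p[60:400,160:480],cv2.resize(t[190:275,270:350],(320,340))])[:,:,::-1])
X=tf(fishcloud(m,d))
q=X[(abs(X[:,1])<40)&(abs(X[:,0])<3)&(X[:,2]>85)&(X[:,2]<110)];print("body top",len(q),np.polyfit(q[:,1],q[:,2],1))
E
```

```text
time: 14.85
tcp_pos: [0.5132, 0.229, 0.2256]
orientation: [0.635, 0.773, -0.001, -0.001]
force: [-0.4, -0.1, -0.1]
gripper_width: 0.0876
finger_force: 0.0
[0.51318912 0.22895931 0.22562805] [-0.43138896 -0.11139679 -0.11379725] [-0.07759983 -0.13291888  0.0186273 ]
body top 473 [2.20377122e-04 9.64492998e+01]
```

View pics/fin.png

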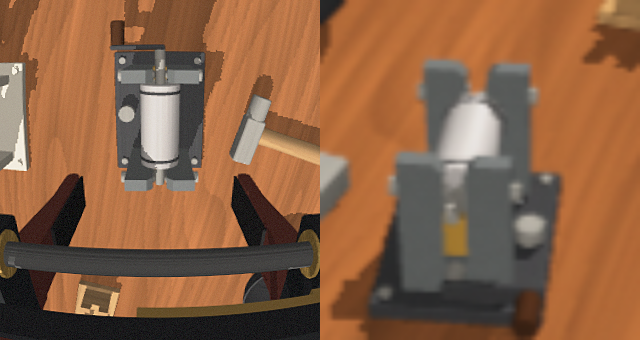

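The roll is in both slots, centred at crop pixel (160,125). It is level to 0.0002 slope and its axle end sits on the brass block at crop pixel (455,230). The gripper is clear of everything.

```bash
python3 -c "
from rig import ctrl
print(ctrl.hand_in())"
```

```text
the job is handed in; nothing more can be done
None
```

The roll is in both slots of the stand, level and resting on the brass floors, pressed home with an estimated 8 N per floor (firm range 5 to 12 N). I let go, moved the arm clear and handed the job in at about 15 s without touching the bowl, hammer or tray.

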